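# Set out a pipetting station

## Robot

A 7-joint arm with a two-finger parallel gripper is mounted at the origin on the work surface; the furniture and walls round the work are solid. World frame = base frame: x ahead of the robot, y to its left, z up, the work surface at z = 0. Lengths are in mm, angles in rad, forces in N, time in s.
With the tool pointing down it reaches from about 400 to 850 mm from the base axis. Payload 10.4 kg.
Tool frame: the origin (TCP) lies on the front face of the gripper's body, between the roots of the fingers; the fingertips stand 70 mm ahead of it and the grasp point (between the pads) lies 51 mm ahead of it; z points along the fingers, y is the line along which they close (so a half turn about z gives the same grasp; the last joint's range is limited). The gripper opens to 87 mm and grips with 3 to 60 N. Pads are 19 mm wide; open, the fingers measure 117 mm over their backs; the gripper's body (75 mm by 190 mm) begins 51 mm behind the grasp point.
Start: joints at [1.079, 0.332, -0.065, 1.46, 0.022, 1.35, -0.088], TCP at [282.405, -557.577, 292.276] pointing down, gripper open.
Joint ranges: [-2.6, 2.6], [-0.5, 2.12], [-1.47, 1.34], [0.16, 2.42], [-1.27, 4.41], [0.06, 2.06], [-2.6, 2.6]. Speed limits (rad/s): [2.22, 2.22, 2.79, 2.79, 3.14, 3.14, 3.14].

## Interface

Orientations are given as [roll, pitch, yaw] about the fixed x, y, z axes, in that order (R = Rz(yaw) Ry(pitch) Rx(roll)).
In Python, from workcell import get_state, imaging, job, finder gives the robot as it stands.
- The arm moves only by the shell command python3 -m handwheel 'ROWS' [FORCE]. ROWS is JSON, one flat list of numbers, 5 for each row, row after row: the shift along the tool's x, y, z in m, then the turn about the tool's z in rad, then the finger opening in m, from 0 to 0.087. In form: [dx, dy, dz, turn, jaw, dx, dy, dz, turn, jaw, ...]. A call has 1 to 5 rows; each row is the pose to reach, as a shift and turn from the pose commanded when the call began, along the tool's axes at that moment; what a row does not reach only later rows make up. A row lasts 1/8 s, in which the tool goes at most 62.5 mm and 10.7 degrees, less where a joint would pass 70% of its speed; a pose out of reach is approached as far as the arm can. A call with a gripper value outside its range is refused whole. The fingers move at their own pace and stop on an object; FORCE is the grip in N (left out, the last holds). Time passes only in rows, so rows that repeat a pose let the fingers close. It gives the time, the measured TCP pose, the force, the opening and the grip force at its end, in the units of the state.
- get_state(): the state, without advancing time (a new reading comes with each control period).
- imaging.get_image(name): name is "side" or "top" or "wrist"; returns (picture, depth): 400x640x3 uint8, red, green, blue; 400x640 float32, mm along the optical axis (not along the pixel's ray), 0 where there is no reading.
- imaging.camera_params(name): a dict with "fx", "fy", "cx", "cy" (pixels), "rvec" (rotation vector, rad) and "tvec" (3), from world to camera coordinates, as OpenCV has them; the wrist camera has in their place "tool_from_camera" (4x4, takes a point from camera to tool coordinates, whose origin is the TCP and whose axes are the flange's). Camera axes: x right, y down, z forward; pixel columns grow to the right and rows downward; lengths in mm; the calibration is good to about 2 mm. A picture is of the moment at which its call begins: read the wrist's pose just before it. camera_params takes no time and is no camera call.
- job.job_done(): hands the job in; it is judged then, once.
Trained networks look in the newest picture that a camera, given by its name, has taken for a name from the list of things; names that differ only in an ending like _2 or _b are one class to them, and where a whole thing is asked for, a point or a joint stands for the part that bears it (a point fixed in the world has none). Each returns a list of dicts, best first, with "conf" (0 to 1); they miss things now and then, are a little off and sometimes report something else, mostly with a low value. They report only what shows in the picture. A call takes as long as a camera call. They do not tell look-alikes from the thing itself.
- finder.outline_of(name, camera): "region" (400x640 bool, what is visible of it) and "box" ([left, top, width, height] in pixels, round what is visible of it).
- finder.tip_of(name, camera): "xy" ([column, row] in pixels: a listed point, or the origin of a listed thing).
The state is a dict: "t": time; "joints": joint angles; "dq": joint speeds; "effort": joint torques, N m; "eef_pos": TCP position; "ee_rot": TCP orientation; "ft_force": force on the tool from outside, world axes, zero at the start; "torque": the same for the moment, N m; "finger_gap": finger opening in mm; "grasp_force": force on a finger pad.
Only numpy, scipy, OpenCV 4.12 (cv2) and the standard library are available. Lean on these libraries where they do the work, as an engineer would, in place of code of your own. Each camera call takes 0.05 s, during which the arm holds its last target. There are 200 camera calls.

## Task

Set out the pipetting station: stand the violet-capped bottle in the middle of the coaster between the tip box and the vial rack, the orange-capped bottle in the middle of the coaster behind the vial rack, and the yellow-lidded tub in the middle of the coaster behind the tip box (behind means on the side away from the robot), then lay the roll of yellow tape flat and centred on top of the tub. Keep the bottles and the tub upright throughout, and leave the tip box, the vial rack and the timer where they are.

Things in the scene. Friction and masses are not known exactly. Their poses are not given: they have to be found in the camera images.
- violet_bottle: small white-and-clear lab bottle with a dark violet-blue screw cap, 103 mm tall, body 56 mm across, cap 42 mm across from 79 to 103 mm height; stands upright loose on the bench; origin at the centre of its underside, z up; about 0.2 kg
- orange_bottle: the same kind of bottle with an orange screw cap, 103 mm tall, body 56 mm across, cap 42 mm across from 79 to 103 mm height; origin at the centre of its underside, z up; about 0.2 kg
- tub: small round white tub with a flat yellow lid, 58 mm tall, 60 mm across, its lid 65 mm across from 45 to 58 mm height; closed and solid, stands upright loose on the bench; origin at the centre of its underside, z up
- tape: roll of yellow tape lying flat, a ring 61 mm across and 19 mm thick with a hole of about 18 mm; origin at the centre of its underside, z up
- tips: teal pipette tip box with closed clear lid, 97 mm deep (x) by 122 mm wide (y) by 83 mm tall; loose, not to be moved; stands left or right of the middle coaster; origin at the centre of its underside, its x axis points to its far side, away from the robot, turned at most 0.2 rad
- rack: low blue vial rack with a few small vials in it, 68 mm deep (x) by 150 mm wide (y) by 20 mm tall, vials up to 40 mm high; loose, not to be moved; stands on the other side of the middle coaster from the tip box; origin at the centre of its underside, its x axis points to its far side, away from the robot, turned at most 0.2 rad
- coaster_mid: flat round coaster, dark grey with a black edge, fixed, 84 mm across, 4 mm thick, without rim: the one between the tip box and the vial rack; origin at the centre of its underside, its top 4 mm above
- coaster_tips: the same kind of coaster, fixed, 84 mm across, 4 mm thick: the one behind the tip box, about 140 mm from the box's centre; origin at the centre of its underside, its top 4 mm above; beyond the back coasters a duct with sockets runs along the wall, its face at x = 0.70, between 0.24 and 0.36 m above the bench: keep the wrist clear of it when swinging across
- coaster_vials: the same kind of coaster, fixed, 84 mm across, 4 mm thick: the one behind the vial rack, about 140 mm from the rack's centre; origin at the centre of its underside, its top 4 mm above
- timer: white digital timer, 58 x 65 x 20 mm, lying loose behind the middle coaster, between the two back coasters, not to be moved; origin at the centre of its underside
There are look-alikes about, which are no part of the job. Leave any blue or pink look-alike of the tub alone.

How it is judged:
By the outcome, as a careful person would: the job done as asked, in the order asked, and still so for the second after the job is handed in, with the robot touching nothing.
It also fails if it takes over 109 s, if anything falls off the work surface, if the arm or the gripper's body presses on something with over 40 N, if the wrist force passes 120 N, or if a joint passes its speed limit or range.

## Working session

There is one attempt and no reset: what is moved stays moved. The work goes in short steps, Python scripts to look and compute and a shell command to move; the robot and the scene stay as the last step left them, time stands still between calls to the robot, and variables do not carry over. Pictures are saved under pics/ and viewed, at most 14 in all, crops included, and the job is handed in when it is done.

```bash
ls; mkdir -p pics; cat > h.py <<'E'
import numpy as np, cv2, json
from scipy.spatial.transform import Rotation as R
from workcell import get_state, imaging, job, finder
def cam(name):
    p=imaging.camera_params(name); K=(p["fx"],p["fy"],p["cx"],p["cy"])
    if name=="wrist":
        s=get_state(); T=np.eye(4); T[:3,:3]=R.from_euler('xyz',s["ee_rot"]).as_matrix(); T[:3,3]=s["eef_pos"]
        return K,T@np.array(p["tool_from_camera"])
    T=np.eye(4); T[:3,:3]=R.from_rotvec(np.ravel(p["rvec"])).as_matrix(); T[:3,3]=np.ravel(p["tvec"])
    return K,np.linalg.inv(T)
def atz(K,T,u,v,z):
    d=T[:3,:3]@np.array([(u-K[2])/K[0],(v-K[3])/K[1],1.]); o=T[:3,3]
    return o+d*(z-o[2])/d[2]
def cloud(K,T,dep):
    v,u=np.mgrid[:dep.shape[0],:dep.shape[1]]
    P=np.stack([(u-K[2])/K[0]*dep,(v-K[3])/K[1]*dep,dep],-1)
    return P@T[:3,:3].T+T[:3,3]
def save(n,im): cv2.imwrite(f"pics/{n}.png",cv2.cvtColor(im,cv2.COLOR_RGB2BGR))
E
python3 - <<'E'
from h import *
s=get_state(); print({k:np.round(v,3).tolist() for k,v in s.items()})
for n in ("top","side"):
    K,T=cam(n); print(n,np.round(T[:3],2).tolist(),K)
    im,d=imaging.get_image(n); save(n+"0",im); np.save(n+"0.npy",d)
    P=cloud(K,T,d)
    for name in ("violet_bottle","orange_bottle","tub","tape","tips","rack","coaster_mid","timer"):
        for r in finder.outline_of(name,n):
            m=r["region"]&(d>0); q=P[m]
            if len(q)==0: continue
            zt=np.percentile(q[:,2],95); t=q[q[:,2]>zt-8]
            print(n,name,round(r["conf"],2),r["box"],"ztop",round(zt),"ctr",np.round((t.min(0)+t.max(0))/2)[:2],"ext",np.round(np.ptp(t,axis=0))[:2], "rgb",im[m].mean(0).round())
E
```

```text
pics
{'t': 0.0, 'joints': [1.079, 0.333, -0.065, 1.461, 0.022, 1.35, -0.089], 'dq': [0.001, 0.001, -0.0, 0.001, 0.0, -0.001, -0.001], 'effort': [-0.001, -62.326, 0.024, -38.99, -0.061, 0.04, 0.0], 'eef_pos': [282.274, -557.305, 291.464], 'ee_rot': [-3.14, 0.0, 0.469], 'ft_force': [0.291, -0.362, 0.987], 'torque': [0.048, -0.006, -0.006], 'grasp_force': 0.0, 'finger_gap': 87.209}
top [[-0.0, -0.98, 0.19, 251.94], [-1.0, -0.0, -0.01, 6.65], [0.01, -0.19, -0.98, 1036.36]] (365.20521513528234, 365.20521513528234, 319.48982149545566, 202.48738388007934)
top violet_bottle 0.97 [447.1, 152.9, 27.6, 30.3] ztop 104 ctr [ 546. -398.] ext [40. 41.] rgb [ 89.  88. 109.]
top orange_bottle 0.98 [405.0, 159.3, 29.5, 28.6] ztop 104 ctr [ 530. -284.] ext [39. 39.] rgb [127. 105.  84.]
top orange_bottle 0.42 [221.4, 183.3, 50.7, 34.6] ztop 85 ctr [451. 195.] ext [ 93. 124.] rgb [117. 120. 116.]
top tub 0.75 [381.5, 127.0, 24.0, 29.6] ztop 61 ctr [ 622. -217.] ext [63. 63.] rgb [ 51.  69. 118.]
top tub 0.73 [412.4, 248.5, 31.7, 28.1] ztop 61 ctr [ 287. -300.] ext [61. 64.] rgb [144. 104. 115.]
top tub 
[... 1448 characters left out ...]
2, 23.5, 16.3] ztop 7 ctr [445.  77.] ext [ 83. 148.] rgb [143. 137. 130.]
side tape 0.89 [253.2, 302.6, 24.7, 20.3] ztop 20 ctr [530. 358.] ext [59. 58.] rgb [203. 183.  84.]
side tips 0.73 [284.2, 237.6, 43.2, 51.3] ztop 84 ctr [451. 197.] ext [ 92. 123.] rgb [154. 159. 147.]
side rack 0.61 [320.2, 186.6, 14.7, 34.3] ztop 31 ctr [432. -89.] ext [ 72. 112.] rgb [ 87. 119. 162.]
side coaster_mid 0.62 [306.6, 225.6, 23.4, 16.6] ztop 6 ctr [441.  77.] ext [ 76. 136.] rgb [144. 137. 131.]
side coaster_mid 0.27 [250.4, 304.3, 28.1, 16.7] ztop 20 ctr [531. 358.] ext [61. 58.] rgb [204. 184.  83.]
side timer 0.55 [256.8, 220.3, 25.8, 20.5] ztop 20 ctr [591.  52.] ext [65. 77.] rgb [187. 185. 171.]
```

```bash
python3 - <<'E'
import cv2
a=cv2.imread("pics/top0.png")[90:290,160:480]; cv2.imwrite("pics/top0c.png",cv2.resize(a,(800,500),interpolation=cv2.INTER_CUBIC))
E
```

```text
(no output)
```

View pics/top0.png

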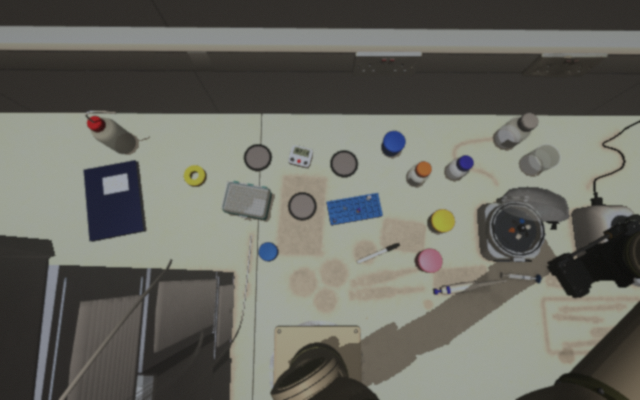

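View pics/top0c.png

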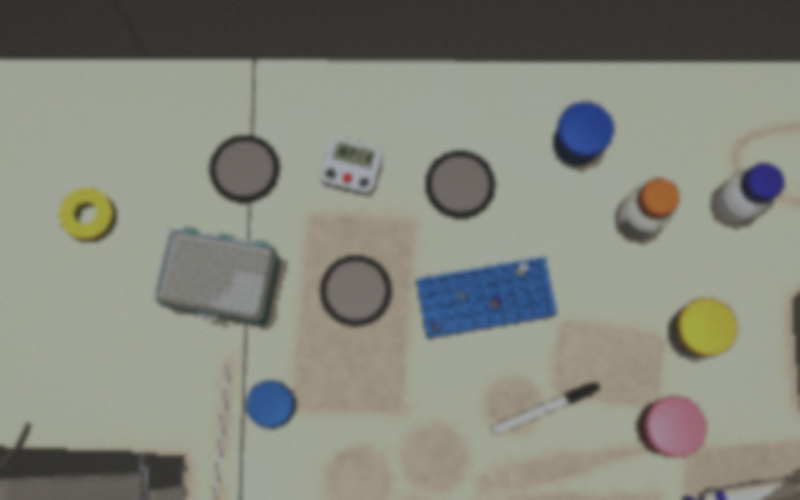

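The first crop shows three tub-like things. The tub with the yellow lid at (442,221) is the one asked for; blue (394,143) and pink (430,261) are to be left alone. The yellow ring at (195,176) is the tape, and the blue disc at (268,252) is a look-alike. The violet cap is at (461,166) and the orange one at (423,169); the grey-capped bottle (528,120) is not wanted. The coasters are mid (302,206), tips (257,157) and vials (344,163).

```bash
cat > meas.py <<'E'
from h import *
def circ(n,im,d,seed,z,r,test,K=None,T=None):
    "fit centre of coloured disc at height z around world seed"
    if K is None: K,T=cam(n)
    v,u=np.mgrid[:400,:640]
    D=np.stack([(u-K[2])/K[0],(v-K[3])/K[1],np.ones_like(u,float)],-1)@T[:3,:3].T
    P=T[:3,3]+D*((z-T[2,3])/D[...,2])[...,None]
    m=test(cv2.cvtColor(im,cv2.COLOR_RGB2HSV).astype(int))&(np.hypot(P[...,0]-seed[0],P[...,1]-seed[1])<r*1.4)
    q=P[m][:,:2].astype(np.float32)
    if len(q)<5: return None
    (c,rad)=cv2.minEnclosingCircle(q)
    return np.round(c,1),round(2*rad,1),np.round(q.mean(0),1),len(q)
hue=lambda a,b,s=90,v=40:(lambda h:(h[...,0]>=a)&(h[...,0]<=b)&(h[...,1]>s)&(h[...,2]>v))
E
python3 - <<'E'
from meas import *
for n in ("top","side"):
    im=cv2.imread(f"pics/{n}0.png")[...,::-1].copy(); d=np.load(n+"0.npy")
    print(n)
    print(" violet",circ(n,im,d,(546,-398),103,21,hue(112,150)))
    print(" orange",circ(n,im,d,(530,-284),103,21,hue(3,18,120)))
    print(" tub",circ(n,im,d,(395,-340),58,33,hue(22,36,110)))
    print(" tape",circ(n,im,d,(531,354),19,31,hue(22,36,110)))
    K,T=cam(n)
    w=cv2.cvtColor(im,cv2.COLOR_RGB2HSV)
    for nm,s in (("mid",(444,44)),("tips",(590,168)),("vials",(575,-75))):
        print(" ",nm,circ(n,im,d,s,4,42,lambda h:h[...,2]<(125 if n=="top" else 140),K,T))
    for k in ("coaster_mid","coaster_tips","coaster_vials"):
        imaging.get_image(n) if k=="coaster_mid" else 0
        for r in finder.outline_of(k,n):
            v,u=np.nonzero(r["region"]); q=atz(K,T,u.mean(),v.mean(),4); print("  net",k,round(r["conf"],2),r["box"],q[:2].round(1))
E
```

```text
top
 violet (array([ 545., -395.]), 40.2, array([ 544.6, -394.8], dtype=float32), 164)
 orange (array([ 526.1, -281.9]), 41.9, array([ 526.5, -281. ], dtype=float32), 176)
 tub (array([ 393.6, -339. ]), 64.2, array([ 394.2, -339. ], dtype=float32), 418)
 tape (array([529. , 352.7]), 61.2, array([529.4, 352.4], dtype=float32), 284)
  mid (array([444.4,  44. ]), 86.4, array([444. ,  44.1], dtype=float32), 691)
  tips (array([589.2, 174.4]), 90.0, array([589.5, 176.6], dtype=float32), 643)
  vials (array([571.9, -77.7]), 85.8, array([571.5, -77.7], dtype=float32), 638)
  net coaster_mid 0.83 [286.5, 190.5, 33.7, 34.6] [444.   44.4]
  net coaster_mid 0.2 [403.6, 159.6, 27.9, 30.5] [ 539.6 -297.1]
  net coaster_tips 0.58 [245.1, 143.9, 27.9, 30.2] [589.6 176. ]
  net coaster_vials 0.66 [330.1, 147.7, 28.3, 31.4] [571.4 -77.3]
side
 violet (array([ 543.6, -390.8]), 44.1, array([ 544.7, -390.1], dtype=float32), 43)
 orange (array([ 527.4, -277.7]), 45.7, array([ 527.6, -276.9], dtype=float32), 60)
 tub (array([ 395.4, -336.5]), 69.5, array([ 394.9, -336.5], dtype=float32), 125)
 tape (array([530.8, 356.5]), 62.0, array([530.6, 357.4], dtype=float32), 327)
  mid (array([443.8,  45.3]), 83.3, array([438.5,  32.4], dtype=float32), 96)
  tips (array([589.8, 178.2]), 82.8, array([588.2, 182.3], dtype=float32), 190)
  vials (array([571.7, -76.3]), 82.7, array([571., -72.], dtype=float32), 131)
  net coaster_mid 0.52 [302.3, 225.5, 27.9, 17.7] [442.1  38.1]
  net coaster_tips 0.66 [247.5, 253.2, 24.7, 19.1] [589.1 180.1]
  net coaster_vials 0.63 [270.9, 200.1, 31.1, 14.5] [569.9 -72.3]
```

```bash
python3 -m handwheel '[0.15,-0.013,0,0,0.087, 0.24,-0.020,0.0,0,0.087, 0.24,-0.020,0.03,0,0.087, 0.24,-0.020,0.03,0,0.087, 0.24,-0.020,0.03,0,0.087]' 20
cat > w.py <<'E'
import sys
from meas import *
def wshot(name,items):
    K,T=cam("wrist"); im,d=imaging.get_image("wrist"); save(name,im); s=get_state()
    print("t",s["t"],"tcp",np.round(s["eef_pos"],1),"rot",np.round(s["ee_rot"],3))
    for k,a in items.items():
        print(k,circ("wrist",im,d,*a,K,T))
    return K,T,im,d
E
python3 - <<'E'
from w import *
print(np.round(imaging.camera_params("wrist")["tool_from_camera"],2).tolist())
wshot("w1",{"violet":((545,-395),103,21,hue(112,150)),"orange":((526,-282),103,21,hue(3,18,120))})
E
```

```text
t: 1.92
eef_pos: [491.6, -426.3, 260.6]
ee_rot: [-3.138, -0.002, 0.477]
ft_force: [-0.1, -0.4, -0.4]
finger_gap: 86.8
grasp_force: 0.0
[[0.0, -0.96, -0.27, 73.56], [1.0, 0.0, -0.0, -0.88], [0.0, -0.27, 0.96, -92.95], [0.0, 0.0, 0.0, 1.0]]
t 1.975 tcp [ 489.2 -429.2  261.4] rot [-3.14  -0.     0.473]
violet (array([ 547.2, -398. ]), 40.1, array([ 547.3, -397.9], dtype=float32), 1603)
orange (array([ 529.4, -288.1]), 46.0, array([ 530.1, -287.6], dtype=float32), 2129)
```

View pics/w1.png

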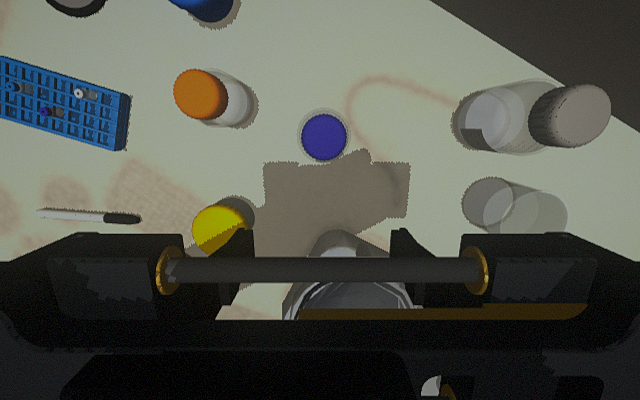

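The wrist picture shows the violet cap (325,137) ahead of the tool and the orange cap (201,95). The estimates from the cameras agree within 3 mm.

```bash
python3 -m handwheel '[0.045,-0.002,0.02,0,0.087, 0.066,-0.002,0.036,0,0.087, 0.066,-0.002,0.036,0,0.087, 0.066,-0.002,0.036,0,0.087, 0.066,-0.002,0.036,0,0.087]' 20
python3 - <<'E'
from w import *
wshot("w2",{"violet":((545,-395),103,21,hue(112,150)),"orange":((526,-282),103,21,hue(3,18,120))})
wshot("w3",{"violet":((545,-395),103,21,hue(112,150)),"orange":((526,-282),103,21,hue(3,18,120))})
E
```

```text
t: 2.6
eef_pos: [544.5, -401.2, 227.2]
ee_rot: [3.14, 0.0, 0.467]
ft_force: [1.0, 0.7, 0.5]
finger_gap: 87.0
grasp_force: 0.0
t 2.65 tcp [ 544.6 -401.   227.1] rot [3.14  0.    0.467]
violet (array([ 550. , -396.9]), 43.3, array([ 549.6, -396.8], dtype=float32), 1854)
orange (array([ 531.7, -287.1]), 45.6, array([ 532.2, -286.6], dtype=float32), 2312)
t 2.7 tcp [ 544.8 -400.7  227. ] rot [ 3.14  -0.     0.467]
violet (array([ 549.7, -396.7]), 43.1, array([ 549.6, -396.8], dtype=float32), 1856)
orange (array([ 531.6, -287. ]), 45.6, array([ 532.2, -286.6], dtype=float32), 2306)
```

```bash
python3 -m handwheel '[0.005,-0.002,0.02,0,0.087, 0.005,-0.002,0.06,0,0.087, 0.005,-0.002,0.079,0,0.087, 0.005,-0.002,0.079,0,0.087, 0.005,-0.002,0.079,0,0.06]' 20
python3 -m handwheel '[0,0,0,0,0.03, 0,0,0,0,0.03, 0,0,0,0,0.03, 0,0,0,0,0.03, 0,0,0,0,0.03]' 20
```

```text
t: 3.32
eef_pos: [549.6, -396.0, 148.5]
ee_rot: [3.14, -0.001, 0.469]
ft_force: [-0.9, -0.1, 0.9]
finger_gap: 82.6
grasp_force: 0.0
t: 3.95
eef_pos: [549.1, -395.9, 147.4]
ee_rot: [3.141, -0.0, 0.469]
ft_force: [-0.0, -1.2, 0.6]
finger_gap: 41.3
grasp_force: 20.0
```

```bash
python3 -m handwheel '[0,0,-0.03,0,0.03, 0,0,-0.07,0.1,0.03, 0,0,-0.11,0.25,0.03, 0,0,-0.14,0.4,0.03, 0,0,-0.14,0.469,0.03]' 25
python3 -m handwheel '[0,0,0,0,0.03, -0.01,-0.04,0,0,0.03, -0.02,-0.09,0,0,0.03, -0.032,-0.14,0,0,0.03, -0.045,-0.19,0,0,0.03]'
python3 - <<'E'
from w import *
print({k:np.round(get_state()[k],3) for k in("joints","ee_rot","grasp_force")})
E
```

```text
t: 4.58
eef_pos: [549.7, -396.0, 290.1]
ee_rot: [3.139, -0.004, -0.004]
ft_force: [-0.0, 0.2, -2.8]
finger_gap: 41.0
grasp_force: 25.0
t: 5.2
eef_pos: [503.2, -203.8, 286.4]
ee_rot: [-3.141, 0.001, 0.002]
ft_force: [1.3, 0.2, -1.8]
finger_gap: 41.4
grasp_force: 25.0
{'joints': array([ 0.487,  0.166, -0.208,  1.679,  0.035,  1.301, -1.296]), 'ee_rot': array([-3.141e+00,  1.000e-03,  2.000e-03]), 'grasp_force': np.float64(24.974)}
```

```bash
python3 -m handwheel '[-0.01,-0.04,0,0,0.03, -0.03,-0.09,0,0,0.03, -0.035,-0.14,0,0,0.03, -0.035,-0.15,0,0,0.03, -0.035,-0.15,0,0,0.03]'
python3 - <<'E'
from w import *
wshot("w4",{})
E
```

```text
t: 5.82
eef_pos: [468.9, -55.5, 286.9]
ee_rot: [3.141, 0.001, 0.002]
ft_force: [0.1, -1.2, -2.0]
finger_gap: 41.0
grasp_force: 25.0
t 5.875 tcp [469.  -56.6 286.9] rot [3.141e+00 1.000e-03 0.000e+00]
```

View pics/w4.png

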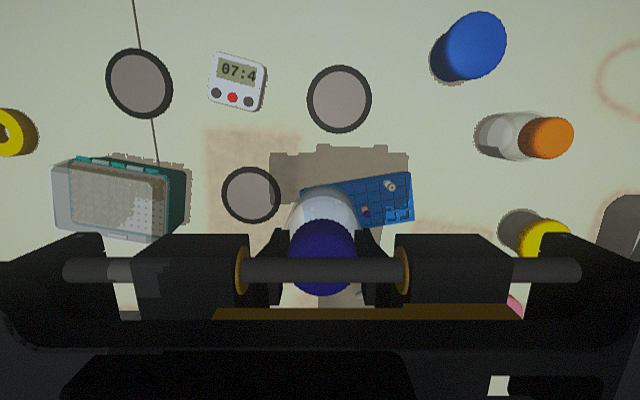

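The wrist picture shows all three coasters: mid (252,195), vials (340,98) and tips (140,83). The violet bottle hangs upright in the fingers.

```bash
cat > co.py <<'E'
from w import *
def coasters(name):
    K,T,im,d=wshot(name,{})
    for k in ("coaster_mid","coaster_tips","coaster_vials"):
        for r in finder.outline_of(k,"wrist"):
            if r["conf"]<.3: continue
            c=max(cv2.findContours(r["region"].astype(np.uint8),0,1)[0],key=len)[:,0]
            q=np.array([atz(K,T,u,v,4)[:2] for u,v in c],np.float32); e=cv2.fitEllipse(q)
            print(k,round(r["conf"],2),r["box"],np.round(e[0],1),np.round(e[1],1))
    return K,T,im,d
E
python3 - <<'E'
from co import *
coasters("w5")
E
```

```text
t 5.925 tcp [469.  -57.1 286.9] rot [ 3.141e+00  1.000e-03 -1.000e-03]
coaster_mid 0.68 [220.1, 168.5, 59.3, 53.9] [445.   44.9] [82.3 84. ]
coaster_tips 0.76 [102.0, 50.3, 70.8, 65.0] [590.3 176.4] [81.7 82.9]
```

```bash
python3 - <<'E'
from co import *
s=get_state()["eef_pos"]
z=s[2]-44.5
wshot("w6",{"cap":((s[0],s[1]),z,21,hue(112,150))})
im,d=imaging.get_image("top"); save("t1",im)
K,T=cam("top"); P=cloud(K,T,d)
m=(abs(P[...,0]-s[0])<45)&(abs(P[...,1]-s[1])<45)&(d>0)&(P[...,2]<300)
print(np.sum(m))
K,T=cam("side"); im,d=imaging.get_image("side"); save("s1",im)
print("side",circ("side",im,d,(s[0],s[1]),z,21,hue(112,150)))
E
```

```text
t 6.125 tcp [469.1 -56.6 287. ] rot [-3.142e+00  0.000e+00 -2.000e-03]
cap (array([470.8, -56.2]), 46.5, array([475.6, -56.2], dtype=float32), 2575)
109
side None
```

```bash
python3 -m handwheel '[-0.01,-0.04,0,0,0.03, -0.0215,-0.08,0,0,0.03, -0.0215,-0.101,0.02,0,0.03, -0.0215,-0.101,0.05,0,0.03, -0.0215,-0.101,0.08,0,0.03]'
python3 -m handwheel '[0,0,0,0,0.03, 0,0,0.02,0,0.03, 0,0,0.04,0,0.03, 0,0,0.05,0,0.03, 0,0,0.05,0,0.03]'
```

```text
t: 6.85
eef_pos: [447.7, 45.4, 206.6]
ee_rot: [3.141, -0.001, 0.0]
ft_force: [-0.2, 0.4, -3.6]
finger_gap: 41.0
grasp_force: 25.0
t: 7.48
eef_pos: [447.8, 45.3, 157.7]
ee_rot: [-3.142, 0.0, -0.0]
ft_force: [0.1, -0.1, -2.5]
finger_gap: 40.9
grasp_force: 25.0
```

```bash
python3 -m handwheel '[0,0.001,0.002,0,0.03, 0,0.001,0.004,0,0.03, 0,0.001,0.0055,0,0.03, 0,0.001,0.0055,0,0.03]'
python3 -m handwheel '[0,0,0,0,0.06, 0,0,0,0,0.087, 0,0,0,0,0.087, 0,0,0,0,0.087]'
python3 -m handwheel '[0,0,-0.03,0,0.087, 0,0,-0.08,0,0.087, 0,0,-0.12,0,0.087, 0,0,-0.13,0,0.087, 0,0,-0.13,0,0.087]'
python3 - <<'E'
from co import *
wshot("w7",{"cap":((444,44),107,21,hue(112,150))})
im,d=imaging.get_image("side"); save("s2",im)
print("side",circ("side",im,d,(444,44),107,21,hue(112,150)))
E
```

```text
t: 7.98
eef_pos: [447.6, 44.4, 151.7]
ee_rot: [3.142, 0.0, -0.0]
ft_force: [-0.9, -0.2, -2.6]
finger_gap: 40.9
grasp_force: 25.0
t: 8.48
eef_pos: [447.7, 44.4, 151.9]
ee_rot: [3.142, -0.0, -0.0]
ft_force: [0.1, 0.2, -0.0]
finger_gap: 73.1
grasp_force: 0.0
t: 9.1
eef_pos: [447.7, 44.4, 281.7]
ee_rot: [3.141, -0.001, -0.0]
ft_force: [-0.6, -0.8, -0.6]
finger_gap: 86.6
grasp_force: 0.0
t 9.15 tcp [447.3  44.3 280.9] rot [ 3.141e+00  1.000e-03 -0.000e+00]
cap (array([447.1,  43.2]), 43.2, array([447. ,  43.4], dtype=float32), 1257)
side (array([438.8,  46.9]), 40.4, array([441.2,  47.6], dtype=float32), 78)
```

```bash
python3 -m handwheel '[0.015,0.06,0,0,0.087, 0.03,0.12,0,0,0.087, 0.045,0.18,0,0,0.087, 0.06,0.24,0,0,0.087, 0.075,0.3,0,0,0.087]'
python3 -m handwheel '[0.007,0.029,0.03,0,0.087, 0.007,0.029,0.05,0,0.087, 0.007,0.029,0.05,0,0.087, 0.007,0.029,0.05,0,0.087]'
python3 - <<'E'
from co import *
wshot("w8",{"orange":((529,-284),103,21,hue(3,18,120)),"tub":((395,-340),58,33,hue(22,36,110))})
im,d=imaging.get_image("wrist")
E
```

```text
t: 9.82
eef_pos: [522.4, -257.4, 280.1]
ee_rot: [-3.141, 0.002, 0.0]
ft_force: [1.3, 0.3, -0.1]
finger_gap: 86.7
grasp_force: 0.0
t: 10.32
eef_pos: [529.7, -284.1, 232.0]
ee_rot: [-3.141, -0.0, 0.001]
ft_force: [0.1, 0.0, 0.5]
finger_gap: 86.8
grasp_force: 0.0
t 10.375 tcp [ 529.9 -284.3  232.5] rot [ 3.141e+00 -1.000e-03  1.000e-03]
orange (array([ 531.8, -283.7]), 43.7, array([ 532.2, -283.6], dtype=float32), 1837)
tub (array([ 393.9, -340. ]), 92.0, array([ 412. , -339.2], dtype=float32), 1337)
```

```bash
python3 -m handwheel '[0,0,0.03,0,0.087, 0,0,0.065,0,0.087, 0,0,0.084,0,0.087, 0,0,0.084,0,0.087, 0,0,0.084,0,0.06]' 25
python3 -m handwheel '[0,0,0,0,0.03, 0,0,0,0,0.03, 0,0,0,0,0.03, 0,0,0,0,0.03, 0,0,0,0,0.03]'
python3 -m handwheel '[0,0,-0.03,0,0.03, 0,0,-0.07,0,0.03, 0,0,-0.11,0,0.03, 0,0,-0.12,0,0.03, 0,0,-0.12,0,0.03]'
```

```text
t: 11.05
eef_pos: [530.3, -284.9, 149.3]
ee_rot: [3.141, -0.002, -0.0]
ft_force: [-0.1, 0.4, -0.2]
finger_gap: 82.5
grasp_force: 0.0
t: 11.68
eef_pos: [529.6, -284.6, 147.8]
ee_rot: [3.142, -0.0, -0.0]
ft_force: [-0.1, 0.6, 0.0]
finger_gap: 40.9
grasp_force: 25.0
t: 12.3
eef_pos: [529.4, -284.6, 267.3]
ee_rot: [3.142, 0.0, -0.0]
ft_force: [0.5, -0.1, -1.4]
finger_gap: 41.2
grasp_force: 25.0
```

```bash
python3 -m handwheel '[0,-0.04,0.01,0,0.03, 0,-0.09,0.02,0,0.03, 0.01,-0.14,0.03,0,0.03, 0.025,-0.18,0.03,0,0.03, 0.042,-0.207,0.03,0,0.03]'
python3 -m handwheel '[0,0,0,0,0.03, 0,0,0.03,0,0.03, 0,0,0.06,0,0.03, 0,0,0.08,0,0.03, 0,0,0.08,0,0.03]'
```

```text
t: 12.92
eef_pos: [571.0, -75.3, 235.5]
ee_rot: [-3.141, 0.003, 0.002]
ft_force: [0.6, -0.7, -2.1]
finger_gap: 41.1
grasp_force: 25.0
t: 13.55
eef_pos: [569.6, -78.5, 154.9]
ee_rot: [-3.141, 0.005, -0.001]
ft_force: [0.3, -0.0, -1.4]
finger_gap: 40.8
grasp_force: 25.0
```

```bash
python3 -m handwheel '[0,0,0,0,0.03, 0,0,0,0,0.03]'; python3 -m handwheel '[0,0,0,0,0.03]'
```

```text
t: 13.8
eef_pos: [572.0, -77.9, 158.7]
ee_rot: [3.141, -0.001, -0.001]
ft_force: [0.8, -0.4, -1.6]
finger_gap: 40.9
grasp_force: 25.0
t: 13.92
eef_pos: [571.9, -77.8, 158.4]
ee_rot: [3.141, -0.001, -0.0]
ft_force: [-0.0, 0.1, -2.1]
finger_gap: 41.0
grasp_force: 25.0
```

```bash
python3 -m handwheel '[0,0,0.003,0,0.03, 0,0,0.006,0,0.03, 0,0,0.006,0,0.03, 0,0,0.006,0,0.03]'
python3 -m handwheel '[0,0,0,0,0.06, 0,0,0,0,0.087, 0,0,0,0,0.087, 0,0,0,0,0.087]'
python3 -m handwheel '[0,0,-0.03,0,0.087, 0,0,-0.06,0,0.087, -0.03,0,-0.08,0,0.087, -0.06,0.02,-0.08,0,0.087, -0.09,0.06,-0.08,0,0.087]'
python3 - <<'E'
from co import *
wshot("w9",{"violet":((444,44),107,21,hue(112,150)),"orange":((571,-77),107,21,hue(3,18,120)),"tub":((395,-340),58,33,hue(22,36,110))})
for n in ("side","top"):
    im,d=imaging.get_image(n); save(n+"3",im); K,T=cam(n); P=cloud(K,T,d)
    print(n,circ(n,im,d,(444,44),107,21,hue(112,150)),circ(n,im,d,(571,-77),107,21,hue(3,18,120)))
    for c in ((444,44),(571,-77)):
        q=P[(d>0)&(np.hypot(P[...,0]-c[0],P[...,1]-c[1])<35)&(P[...,2]>98)&(P[...,2]<115)]
        if len(q): print(" depth",np.round((q.min(0)+q.max(0))/2,1),np.round(np.ptp(q,axis=0)))
E
```

```text
t: 14.42
eef_pos: [571.7, -77.6, 151.8]
ee_rot: [-3.142, -0.0, -0.0]
ft_force: [0.3, -0.0, -0.8]
finger_gap: 40.7
grasp_force: 25.0
t: 14.92
eef_pos: [571.6, -77.7, 151.8]
ee_rot: [3.142, -0.0, -0.0]
ft_force: [0.4, -0.1, -0.4]
finger_gap: 73.2
grasp_force: 0.0
t: 15.55
eef_pos: [481.0, -136.9, 232.1]
ee_rot: [-3.142, -0.001, 0.003]
ft_force: [0.1, -1.0, -0.1]
finger_gap: 86.8
grasp_force: 0.0
t 15.6 tcp [ 477.2 -144.   231.8] rot [ 3.139e+00  2.000e-03 -5.000e-03]
violet (array([464.4,  35.5]), 24.6, array([466.5,  34.7], dtype=float32), 137)
orange (array([570.3, -79.2]), 43.3, array([570.8, -78.9], dtype=float32), 2564)
tub (array([ 390.4, -335. ]), 90.1, array([ 377.1, -323.7], dtype=float32), 185)
side (array([441.7,  47.1]), 49.2, array([441.8,  48.6], dtype=float32), 116) (array([569.9, -71.5]), 47.3, array([570.2, -71.2], dtype=float32), 82)
 depth [443.9  46.6 103.8] [40. 44. 10.]
 depth [571.1 -74.3 103.6] [42. 40. 11.]
top (array([443.6,  42.6]), 39.7, array([443.3,  42.4], dtype=float32), 175) (array([572.6, -77.3]), 35.6, array([578.7, -77.3], dtype=float32), 68)
 depth [444.9  41.8 104.3] [40. 39. 13.]
 depth [577.1 -77.7 105.5] [24. 41. 11.]
```

```bash
python3 -m handwheel '[-0.025,0.05,0,0,0.087, -0.05,0.1,0,0,0.087, -0.07,0.15,0,0,0.087, -0.087,0.2,0.03,0,0.087, -0.087,0.2,0.03,0,0.087]'
python3 -m handwheel '[0,0,0,0,0.087, 0,0,0,0,0.087]'
python3 - <<'E'
from co import *
K,T,im,d=wshot("w10",{"tub":((394,-340),58,33,hue(22,36,110))})
P=cloud(K,T,d); q=P[(d>0)&(np.hypot(P[...,0]-394,P[...,1]+340)<50)&(P[...,2]>52)&(P[...,2]<66)]
print(np.round((q.min(0)+q.max(0))/2,1),np.round(np.ptp(q,axis=0)),np.median(q[:,2]))
E
```

```text
t: 16.32
eef_pos: [392.2, -340.3, 199.6]
ee_rot: [-3.141, 0.003, -0.006]
ft_force: [-0.4, 0.7, 1.0]
finger_gap: 86.9
grasp_force: 0.0
t: 16.58
eef_pos: [395.8, -336.4, 202.3]
ee_rot: [3.141, -0.001, 0.002]
ft_force: [-0.3, -0.1, 0.5]
finger_gap: 87.3
grasp_force: 0.0
t 16.625 tcp [ 395.6 -336.6  202.3] rot [ 3.141e+00 -1.000e-03  2.000e-03]
tub (array([ 396.3, -341.2]), 65.5, array([ 396.9, -341. ], dtype=float32), 3784)
[ 395.8 -340.8   56.4] [64. 64.  9.] 58.531311648710556
```

View pics/w10.png

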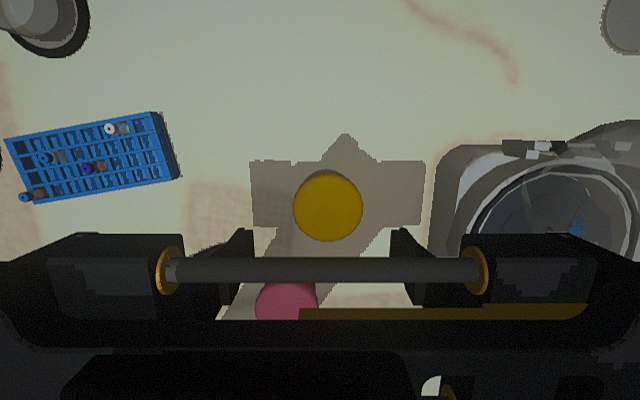

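The yellow lid (328,206) is centred under the open fingers. The pink tub (287,300) lies behind, and a machine stands at the right from column 430, so I check its clearance.

```bash
python3 - <<'E'
from co import *
d=np.load("top0.npy"); K,T=cam("top"); P=cloud(K,T,d)
m=(d>0)&(abs(P[...,0]-396)<55)&(P[...,2]>75)&(P[...,2]<250)&(P[...,1]<-380)&(P[...,1]>-560)
print(m.sum(), P[m][:,1].max() if m.any() else None, P[m][:,2].max() if m.any() else None)
K,T=cam("wrist"); im,d=imaging.get_image("wrist"); P=cloud(K,T,d)
m=(d>160)&(abs(P[...,0]-396)<55)&(P[...,2]>60)&(P[...,2]<140)&(P[...,1]<-375)
print(m.sum(), P[m][:,1].max() if m.any() else None,P[m][:,2].max() if m.any() else None)
E
```

```text
2542 -452.9582858236142 232.63202714532633
4524 -378.9213697089689 139.9921828804035
```

```bash
python3 -m handwheel '[0,0.004,0,0,0.087, 0,0.004,0.04,0,0.087, 0,0.004,0.08,0,0.087, 0,0.004,0.1,0,0.087, 0,0.004,0.1,0,0.087]' 25
python3 -m handwheel '[0,0,0,0,0.055, 0,0,0,0,0.055, 0,0,0,0,0.055, 0,0,0,0,0.055]'
```

```text
t: 17.3
eef_pos: [393.9, -341.2, 100.6]
ee_rot: [-3.14, 0.002, -0.0]
ft_force: [-0.6, 0.1, 0.8]
finger_gap: 86.9
grasp_force: 0.0
t: 17.8
eef_pos: [394.9, -341.9, 102.5]
ee_rot: [3.141, -0.001, -0.0]
ft_force: [-1.4, 1.7, 5.2]
finger_gap: 63.8
grasp_force: 25.0
```

```bash
python3 -m handwheel '[0,0,-0.03,0,0.055, 0,0,-0.08,0,0.055, 0,0,-0.13,0,0.055, 0,0,-0.145,0,0.055, 0,0,-0.145,0,0.055]'
python3 -m handwheel '[0.01,-0.04,0,0,0.055, 0.025,-0.09,0,0,0.055, 0.045,-0.15,0,0,0.055, 0.065,-0.21,0,0,0.055, 0.08,-0.26,0,0,0.055]'
python3 -m handwheel '[0.02,-0.05,0,0,0.055, 0.04,-0.11,0,0,0.055, 0.06,-0.16,0,0,0.055, 0.075,-0.2,0,0,0.055, 0.075,-0.2,0,0,0.055]'
python3 - <<'E'
from co import *
coasters("w11")
E
```

```text
t: 18.42
eef_pos: [394.7, -341.7, 247.1]
ee_rot: [3.141, -0.001, -0.0]
ft_force: [-1.3, 0.0, -1.3]
finger_gap: 63.8
grasp_force: 25.0
t: 19.05
eef_pos: [474.1, -79.2, 244.7]
ee_rot: [-3.141, 0.003, 0.001]
ft_force: [-0.6, 0.7, -0.5]
finger_gap: 64.1
grasp_force: 25.0
t: 19.68
eef_pos: [548.8, 122.3, 244.1]
ee_rot: [-3.14, 0.004, 0.006]
ft_force: [-0.3, -0.7, -0.5]
finger_gap: 63.9
grasp_force: 25.0
t 19.725 tcp [548.8 119.8 244.2] rot [-3.141e+00  4.000e-03  3.000e-03]
coaster_mid 0.63 [390.2, 236.2, 19.8, 17.5] [472.4  19.1] [ 8.3 31.5]
coaster_tips 0.56 [239.7, 115.9, 72.6, 65.1] [590.4 177.8] [81.7 82.4]
coaster_vials 0.79 [454.6, 129.8, 63.3, 73.9] [572.2 -76.1] [76.5 78.7]
```

View pics/w11.png

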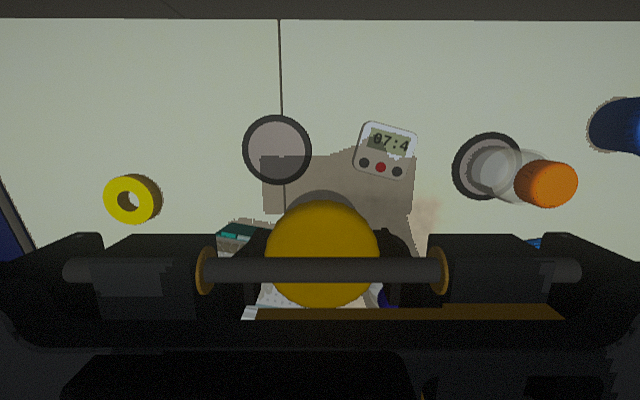

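The tub hangs upright (322,252); its coaster at (277,149) is free. The tape is at (132,199), and the timer (386,149) and orange bottle (545,182) stand as they should.

```bash
python3 -m handwheel '[0.02,-0.03,0,0,0.055, 0.04,-0.0565,0,0,0.055, 0.04,-0.0565,0.03,0,0.055, 0.04,-0.0565,0.07,0,0.055, 0.04,-0.0565,0.11,0,0.055]'
python3 -m handwheel '[0,0,0,0,0.055, 0,0,0,0,0.055, 0,0,0,0,0.055]'
```

```text
t: 20.5
eef_pos: [589.6, 173.2, 135.4]
ee_rot: [3.141, -0.0, -0.002]
ft_force: [1.3, 0.4, -0.6]
finger_gap: 64.2
grasp_force: 25.0
t: 20.88
eef_pos: [590.6, 174.9, 138.9]
ee_rot: [-3.141, -0.003, -0.001]
ft_force: [-0.1, 0.3, -1.0]
finger_gap: 63.9
grasp_force: 25.0
```

```bash
python3 -m handwheel '[-0.001,-0.0015,0.015,0,0.055, -0.001,-0.0015,0.028,0,0.055, -0.001,-0.0015,0.031,0,0.055, -0.001,-0.0015,0.0315,0,0.055, -0.001,-0.0015,0.0315,0,0.055]'
python3 -m handwheel '[0,0,0,0,0.055, 0,0,0,0,0.055]'
```

```text
t: 21.5
eef_pos: [588.4, 176.4, 105.7]
ee_rot: [3.141, 0.0, 0.0]
ft_force: [-5.8, -1.0, 12.8]
finger_gap: 64.3
grasp_force: 25.0
t: 21.75
eef_pos: [588.5, 176.4, 105.8]
ee_rot: [3.141, 0.0, -0.0]
ft_force: [-5.4, -1.4, 12.4]
finger_gap: 63.7
grasp_force: 25.0
```

```bash
python3 -m handwheel '[0,0,-0.0008,0,0.055, 0,0,-0.0008,0,0.075, 0,0,-0.0008,0,0.087, 0,0,-0.0008,0,0.087, 0,0,-0.0008,0,0.087]'
python3 -m handwheel '[0,0,0,0,0.087, 0,0,-0.03,0,0.087, 0,0,-0.07,0,0.087, 0,0,-0.1,0,0.087, 0,0,-0.1,0,0.087]'
python3 -m handwheel '[-0.01,-0.05,0,0,0.087, -0.03,-0.1,0,0,0.087, -0.06,-0.15,0,0,0.087, -0.06,-0.177,0,0,0.087, -0.06,-0.177,0,0,0.087]'
python3 -m handwheel '[0,0,0,0,0.087, 0,0,0,0,0.087]'
python3 - <<'E'
from co import *
K,T,im,d=wshot("w12",{"tape":((529.5,353.5),19,31,hue(22,36,110)),"tub":((590,176),62,33,hue(22,36,110))})
for n in ("side","top"):
    im,d=imaging.get_image(n); save(n+"4",im); K,T=cam(n); P=cloud(K,T,d)
    print(n,circ(n,im,d,(590,177),62,33,hue(22,36,110)),circ(n,im,d,(529.5,353),19,31,hue(22,36,110)))
    q=P[(d>0)&(np.hypot(P[...,0]-590,P[...,1]-177)<50)&(P[...,2]>54)&(P[...,2]<72)]
    if len(q): print(" depth",np.round((q.min(0)+q.max(0))/2,1),np.round(np.ptp(q,axis=0)))
E
```

```text
t: 22.38
eef_pos: [588.6, 176.3, 105.9]
ee_rot: [3.142, 0.0, -0.0]
ft_force: [-0.7, -0.2, -0.2]
finger_gap: 85.9
grasp_force: 0.0
t: 23.0
eef_pos: [589.7, 176.9, 208.8]
ee_rot: [-3.14, -0.005, -0.0]
ft_force: [-0.1, 0.3, -0.1]
finger_gap: 87.3
grasp_force: 0.0
t: 23.62
eef_pos: [527.1, 355.7, 204.9]
ee_rot: [-3.141, 0.002, 0.004]
ft_force: [0.5, -0.4, 0.1]
finger_gap: 87.2
grasp_force: 0.0
t: 23.88
eef_pos: [529.4, 351.7, 205.7]
ee_rot: [3.141, 0.0, -0.002]
ft_force: [-0.2, -0.1, -0.1]
finger_gap: 86.9
grasp_force: 0.0
t 23.925 tcp [529.3 352.  205.8] rot [ 3.141e+00 -0.000e+00 -2.000e-03]
tape (array([532. , 356.1]), 62.5, array([532.3, 355.8], dtype=float32), 2211)
tub (array([588.9, 181.5]), 70.1, array([589.7, 181.2], dtype=float32), 5034)
side None None
 depth [557.4 171.7  59.5] [ 2. 10.  3.]
top (array([586., 175.]), 64.9, array([586.1, 174.8], dtype=float32), 401) None
 depth [587.7 176.2  60.7] [63. 64. 13.]
```

View pics/w12.png

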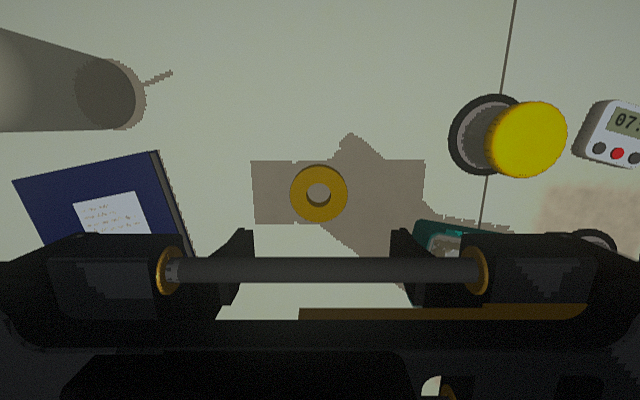

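The wrist picture shows the tape (319,193) lying flat and the tub (530,139) upright on its coaster. The tip box's corner shows at (440,230), close to the gripper body, so I turn the tool 45 degrees before going down.

```bash
python3 -m handwheel '[0.0014,-0.0028,0,-0.18,0.087, 0.0014,-0.0028,0,-0.36,0.087, 0.0014,-0.0028,0.02,-0.54,0.087, 0.0014,-0.0028,0.04,-0.7,0.087, 0.0014,-0.0028,0.05,-0.785,0.087]'
python3 -m handwheel '[0,0,0,0,0.087, 0,0,0.02,0,0.087, 0,0,0.04,0,0.087, 0,0,0.05,0,0.087, 0,0,0.05,0,0.087]'
python3 -m handwheel '[0,0,0,0,0.087, 0,0,0,0,0.087]'
```

```text
t: 24.65
eef_pos: [530.0, 355.3, 154.9]
ee_rot: [-3.141, 0.001, 0.788]
ft_force: [0.7, -0.6, -0.2]
finger_gap: 87.3
grasp_force: 0.0
t: 25.28
eef_pos: [529.5, 355.9, 104.9]
ee_rot: [-3.141, 0.002, 0.785]
ft_force: [0.4, 0.4, -0.1]
finger_gap: 87.3
grasp_force: 0.0
t: 25.52
eef_pos: [530.4, 356.4, 106.7]
ee_rot: [3.141, -0.001, 0.785]
ft_force: [-0.9, 0.2, -0.2]
finger_gap: 86.8
grasp_force: 0.0
```

```bash
python3 -m handwheel '[-0.001,0.001,0.015,0,0.087, -0.001,0.001,0.03,0,0.087, -0.001,0.001,0.033,0,0.087, -0.001,0.001,0.033,0,0.087, -0.001,0.001,0.033,0,0.087]' 20
python3 -m handwheel '[0,0,0,0,0.05, 0,0,0,0,0.05, 0,0,0,0,0.05, 0,0,0,0,0.05, 0,0,0,0,0.05]'
```

```text
t: 26.15
eef_pos: [530.2, 355.0, 73.4]
ee_rot: [3.141, -0.001, 0.785]
ft_force: [0.1, 0.6, 0.4]
finger_gap: 86.7
grasp_force: 0.0
t: 26.78
eef_pos: [530.1, 354.7, 73.1]
ee_rot: [3.141, -0.0, 0.785]
ft_force: [-1.0, -0.3, 1.3]
finger_gap: 60.0
grasp_force: 20.0
```

```bash
python3 -m handwheel '[0,0,-0.03,0,0.05, 0,0,-0.07,0.18,0.05, 0,0,-0.1,0.36,0.05, 0,0,-0.12,0.54,0.05, 0,0,-0.12,0.7,0.05]'
python3 -m handwheel '[0,0,0,0.085,0.05, 0,0,0,0.085,0.05]'
python3 - <<'E'
from co import *
s=get_state()["eef_pos"]; z=s[2]-73.1+19
K,T,im,d=wshot("w13",{"tape":((s[0],s[1]),z,31,hue(22,36,90)),"tub":((588.5,176),62,33,hue(22,36,110))})
E
```

```text
t: 27.4
eef_pos: [530.6, 355.3, 195.1]
ee_rot: [-3.14, -0.003, 0.079]
ft_force: [-0.4, -0.4, -1.0]
finger_gap: 60.2
grasp_force: 20.0
t: 27.65
eef_pos: [529.9, 354.8, 192.9]
ee_rot: [3.141, 0.0, 0.001]
ft_force: [-0.5, -0.7, -0.6]
finger_gap: 60.1
grasp_force: 20.0
t 27.7 tcp [529.9 354.8 192.9] rot [3.141e+00 0.000e+00 2.000e-03]
tape (array([526. , 354.7]), 79.1, array([538.8, 355.5], dtype=float32), 5198)
tub (array([588.1, 181.8]), 70.5, array([589.7, 181.5], dtype=float32), 5647)
```

View pics/w13.png

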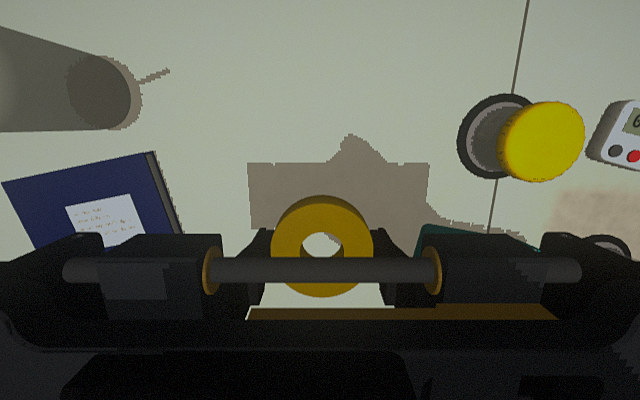

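The held tape (323,245) is level between the fingers; the tub lid is at (541,141).

```bash
python3 - <<'E'
from co import *
s=get_state()["eef_pos"]; z=s[2]-73.1+19; K,T=cam("wrist")
for u,v in((323,297),(272,250),(374,250),(302,242),(344,242),(323,258)): print(u,v,atz(K,T,u,v,z).round(1))
im=cv2.imread("pics/w13.png")[...,::-1].copy(); h=hue(22,36,90)(cv2.cvtColor(im,cv2.COLOR_RGB2HSV).astype(int)); 
print([np.nonzero(h[:,c])[0][[0,-1]].tolist() for c in (315,320,323,326)])
E
```

```text
323 297 [500.6 354.6 138.8]
272 250 [532.1 384.5 138.8]
374 250 [532.2 324.9 138.8]
302 242 [537.2 366.9 138.8]
344 242 [537.2 342.6 138.8]
323 258 [527.  354.7 138.8]
[[195, 316], [195, 317], [195, 317], [195, 319]]
```

```bash
python3 -m handwheel '[0.015,0.04,0,0,0.05, 0.03,0.09,0,0,0.05, 0.045,0.14,0,0,0.05, 0.0577,0.1785,0,0,0.05, 0.0577,0.1785,0.02,0,0.05]'
python3 -m handwheel '[0,0,0.01,0,0.05, 0,0,0.02,0,0.05, 0,0,0.02,0,0.05, 0,0,0.02,0,0.05, 0,0,0.02,0,0.05]'
```

```text
t: 28.32
eef_pos: [590.0, 171.9, 173.8]
ee_rot: [3.14, -0.003, -0.005]
ft_force: [-0.4, 0.3, -1.0]
finger_gap: 59.9
grasp_force: 20.0
t: 28.95
eef_pos: [587.9, 176.6, 153.6]
ee_rot: [-3.141, -0.001, 0.0]
ft_force: [-0.7, 0.2, 0.8]
finger_gap: 60.3
grasp_force: 20.0
```

```bash
python3 -m handwheel '[0,0,0.008,0,0.05, 0,0,0.014,0,0.05, 0,0,0.0165,0,0.05, 0,0,0.0175,0,0.05, 0,0,0.0175,0,0.05]'
```

```text
t: 29.58
eef_pos: [587.8, 176.3, 135.6]
ee_rot: [-3.142, -0.0, -0.0]
ft_force: [0.4, 0.1, -0.2]
finger_gap: 60.0
grasp_force: 20.0
```

```bash
python3 -m handwheel '[0,0,0.0007,0,0.05, 0,0,0.0007,0,0.05]'
python3 -m handwheel '[0,0,0,0,0.066, 0,0,0,0,0.075, 0,0,0,0,0.087, 0,0,0,0,0.087, 0,0,0,0,0.087]'
python3 -m handwheel '[0,0,-0.02,0,0.087, 0,0,-0.05,0,0.087, 0,0,-0.08,0,0.087, -0.04,0,-0.09,0,0.087, -0.09,-0.03,-0.09,0,0.087]'
python3 -m handwheel '[-0.03,-0.06,0,0,0.087, -0.03,-0.1,0,0,0.087, -0.03,-0.1,0,0,0.087, -0.03,-0.1,0,0,0.087, -0.03,-0.1,0,0,0.087]'
python3 - <<'E'
from co import *
coasters("w14")
for n in ("side","top"):
    im,d=imaging.get_image(n); save(n+"5",im); K,T=cam(n); P=cloud(K,T,d)
    for nm,c,z0,z1 in (("tape",(589,176),74,92),("tub",(589,176),52,66),("violet",(444,44),98,115),("orange",(571,-77),98,115)):
        q=P[(d>0)&(np.hypot(P[...,0]-c[0],P[...,1]-c[1])<42)&(P[...,2]>z0)&(P[...,2]<z1)]
        if len(q): print(n,nm,np.round((q.min(0)+q.max(0))/2,1),np.round(np.ptp(q,axis=0)),len(q))
    for nm in ("tips","rack","timer"):
        for r in finder.outline_of(nm,n)[:1]: print(n,nm,round(r["conf"],2),r["box"])
a=cv2.imread("pics/top5.png")[120:240,170:400]; b=cv2.imread("pics/side5.png")[140:320,180:380]
a=cv2.resize(a,(800,417),interpolation=2);cv2.imwrite("pics/a5.png",a); cv2.imwrite("pics/b5.png",cv2.resize(b,(660,594),interpolation=2))
E
```

```text
t: 29.82
eef_pos: [587.9, 176.3, 135.3]
ee_rot: [-3.142, -0.001, -0.0]
ft_force: [-2.1, -0.6, 3.5]
finger_gap: 59.7
grasp_force: 20.0
t: 30.45
eef_pos: [587.7, 176.2, 134.8]
ee_rot: [3.142, -0.0, -0.0]
ft_force: [0.5, 0.4, 0.3]
finger_gap: 86.1
grasp_force: 0.0
t: 31.08
eef_pos: [498.3, 205.0, 227.2]
ee_rot: [-3.141, -0.003, -0.004]
ft_force: [0.1, 2.6, -0.2]
finger_gap: 86.9
grasp_force: 0.0
t: 31.7
eef_pos: [468.4, 305.1, 225.3]
ee_rot: [3.141, -0.001, -0.002]
ft_force: [-0.3, 0.2, 0.3]
finger_gap: 86.9
grasp_force: 0.0
t 31.75 tcp [468.3 305.1 225.1] rot [ 3.141e+00 -0.000e+00 -2.000e-03]
coaster_mid 0.65 [504.5, 173.2, 70.5, 59.3] [449.4  47.9] [68.8 74.3]
coaster_tips 0.72 [402.1, 32.1, 60.2, 85.4] [590.5 178. ] [77.4 78.5]
coaster_vials 0.57 [505.6, 174.8, 65.7, 58.2] [449.8  48.2] [69.9 74.7]
coaster_vials 0.45 [637.1, 87.4, 2.9, 33.3] [560.1 -36.4] [ 3.4 32.8]
side tape [587.7 177.   78.7] [60. 63.  9.] 245
side tub [599.  185.6  59.6] [43. 47. 12.] 53
side violet [442.6  46.5 103.8] [38. 41. 11.] 111
side tips 0.84 [285.2, 234.6, 39.9, 54.6]
side rack 0.73 [316.8, 184.9, 21.2, 38.3]
top tape [588.4 175.3  80. ] [59. 58. 11.] 325
top tub [582.  174.   59.1] [51. 60. 13.] 107
top violet [444.8  41.7 104.4] [40. 39. 12.] 191
top orange [570.3 -77.4 104.2] [38. 40. 12.] 182
top tips 0.71 [224.9, 181.3, 47.1, 36.4]
top rack 0.65 [326.7, 193.1, 56.0, 31.2]
top timer 0.96 [287.0, 147.4, 26.8, 17.4]
```

View pics/a5.png

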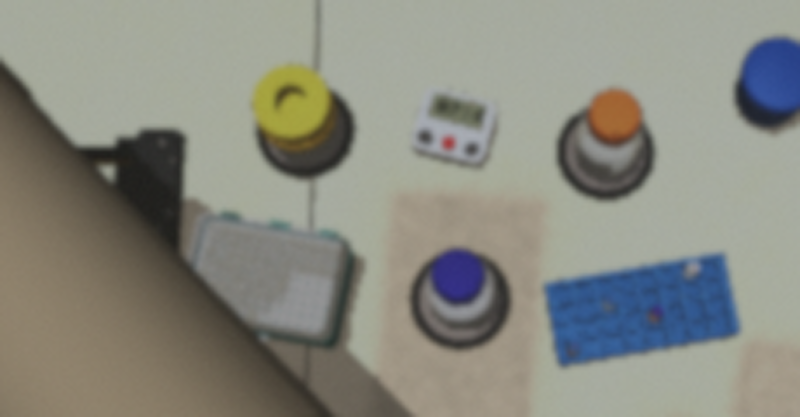

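View pics/w14.png

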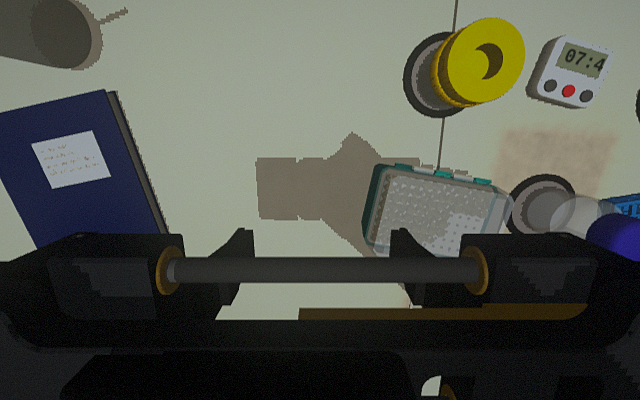

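Both pictures show the job done. In the top crop, violet (460,280) is on the middle coaster, orange (615,120) on the vials coaster, and the tub with the tape (293,103) on the tips coaster. In the wrist picture the tape (485,62) lies flat and centred on the tub. The tip box, rack and timer have not moved, and the gripper is clear.

```bash
python3 -c "from workcell import job; print(job.job_done())"
```

```text
the job is handed in; nothing more can be done
None
```

The job is handed in after about 32 s of robot time: the violet and orange bottles and the tub stand upright within about 3 mm of their coasters' centres, and the tape lies flat and centred on the tub to within about 2 mm. The tip box, vial rack and timer are where they were.

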